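Pack a customer's order into the compartment tray

ROBOT

A 6-joint arm with a two-finger parallel gripper is mounted at the origin on a cart in front of the work surface, level with it; the furniture and walls round the work are solid. World frame = base frame: x ahead of the robot, y to its left, z up, the work surface at z = 0. Lengths are in m, angles in rad, forces in N, time in s.
With the tool pointing down it reaches from about 0.375 to 0.9 m from the base axis. Payload 3.1 kg.
Tool frame: the origin (TCP) lies midway between the tips of the shut fingers; the grasp point (between the pads) lies 19 mm behind it; z points along the fingers, y is the line along which they close (so a half turn about z gives the same grasp; the last joint's range is limited). The gripper opens to 87 mm and grips with 3 to 60 N. Pads are 19 mm wide; open, the fingers measure 117 mm over their backs; the gripper's body (75 mm by 190 mm) begins 51 mm behind the grasp point.
Start: joints at [-1.476, 0.527, 1.433, -0, 1.181, -0.178], TCP at [0.168, -0.602, 0.223] pointing down, gripper open.
Joint ranges: [-3.08, 3.08], [-0.75, 2.2], [0.22, 2.44], [-1.43, 4.57], [0, 2.65], [-2.85, 2.85]. Speed limits (rad/s): [2.79, 2.79, 3.14, 3.14, 3.14, 3.14].

INTERFACE

Orientations are given as a unit quaternion [w, x, y, z].
In Python, from rig import bot gives the robot as it stands.
- The arm moves only by the tool play_rows, never from a script. Its argument "rows" is a list of rows, each a list of 4 numbers: the shift along the tool's x, y, z in mm, then the turn about the tool's z in degrees. A call has 1 to 8 rows; each row shifts and turns the commanded pose from where the row before left it, along the tool's axes as they then stand; what a row does not reach is not made up. A row lasts 1/10 s, in which the tool goes at most 50 mm and 8.59 degrees, less where a joint would pass 70% of its speed; a pose out of reach is approached as far as the arm can. A call with a gripper value outside its range is refused whole. "claw" is the opening, from 0 (shut) to 1 (fully open), set as the call begins (left out, the last holds). The fingers move at their own pace and stop on an object; "force" is the grip in N (left out, the last holds). Time passes only in rows, so rows that do not move let the fingers close. It gives the time, the measured TCP pose, the force, the opening and the grip force at its end, in the units of the state.
- bot.get_state(): the state, without advancing time (a new reading comes with each control period).
- bot.camera(name): name is "side" or "top"; returns the picture (400x640x3 uint8, red, green, blue); there is no depth.
- bot.calibration(name): a dict with "fovy" (degrees; the focal length in pixels is half the picture's height over the tangent of half this angle, whatever the lens; pixels are square), "cx", "cy" (the principal point, pixels), "R" (3x3) and "t" (3): a world point X has camera coordinates R X + t. Camera axes: x right, y down, z forward; pixel columns grow to the right and rows downward; lengths in m; the calibration is good to about 2 mm. A picture is of the moment at which its call begins. calibration takes no time and is no camera call.
- bot.close_job(): hands the job in; it is judged then, once.
Trained networks look in the newest picture that a camera, given by its name, has taken for a name from the list of things; names that differ only in an ending like _2 or _b are one class to them, and where a whole thing is asked for, a point or a joint stands for the part that bears it (a point fixed in the world has none). Each returns a list of dicts, best first, with "p" (0 to 1); they miss things now and then, are a little off and sometimes report something else, mostly with a low value. They report only what shows in the picture. A call takes as long as a camera call. They do not tell look-alikes from the thing itself.
- bot.trace(camera, thing): "mask" (400x640 bool, what is visible of it) and "rect" ([left, top, right, bottom] in pixels, round what is visible of it).
- bot.spot_point(camera, thing): "centre" ([column, row] in pixels: a listed point, or the origin of a listed thing).
The state is a dict: "clock": time; "q": joint angles; "qd": joint speeds; "joint_torque": joint torques, N m; "ee_pos": TCP position; "tcp_rot": TCP orientation; "wrist_force": force on the tool from outside, world axes, zero at the start; "ft_torque": the same for the moment, N m; "gripper_width": opening from 0.0 (shut) to 1.0 (fully open); "finger_force": force on a finger pad.
Only numpy, scipy, OpenCV 4.12 (cv2) and the standard library are available. Lean on these libraries where they do the work, as an engineer would, in place of code of your own. Each camera call takes 0.05 s, during which the arm holds its last target. There are 200 camera calls.

TASK

Pack the customer's order into the wooden tray: one ball-shaped bed knob in each of the two small compartments, standing on its foot, and the open tin and the tape measure side by side in the long compartment, the tin upright and the tape lying flat. Everything must rest on the tray's floor, not on a rim, a divider or another thing. Leave the pointed wooden finial and the lidded tin where they stand; they are not part of the order.

Things in the scene. Friction and masses are not known exactly. Their poses are not given: they have to be found in the camera images.
- knob_small_mid (a point): the smaller brown ball-shaped wooden bed knob: a plain round ball 50 mm across on a flat foot, 53 mm tall; this point is at its centre, half-way up; its z axis points up when it stands. Round, so its yaw does not matter.
- knob_big_mid (a point): the larger brown ball-shaped wooden bed knob: a plain round ball 58 mm across on a flat foot, 61 mm tall; this point is at its centre, half-way up; its z axis points up when it stands. Round, so its yaw does not matter.
- tin_mid (a point): the open tin: an empty pale grey round tin without a lid, 60 mm across, 45 mm tall, straight sides; this point is at its centre, half-way up; its z axis points up when it stands. The six loose things stand in a zigzag row along the front of the table, their centres 85 to 105 mm apart; grip them closing along y. Behind the row, at y below -0.04, a solid heap up to 90 mm high begins at x = 0.51.
- tape_mid (a point): the tape measure: a yellow case with rounded corners lying flat, 66 mm along its x axis and 76 mm along its y axis (a short metal tongue 12 mm long included at the -y end, at the -x side), 34 mm tall; this point is the middle of that outline, half-way up. Grip it across x: the case sides there are 62 mm apart, their middle 2 mm to +x of this point.
- finial_mid (a point): look-alike, stays: a dark wooden finial: a round foot plate 58 mm across and 10 mm thick under a bulb 40 mm across that tapers to a point, 64 mm tall; this point is at its centre, half-way up; its z axis points up when it stands
- lidded_tin_mid (a point): look-alike, stays: a grey round tin closed with an overlapping lid, 62 mm across, 55 mm tall; this point is at its centre, half-way up; its z axis points up when it stands
- pocket_a (a point): one of the two equal small compartments of the fixed plywood tray, at the middle of its floor; inside 104 mm along x, 107 mm along y. x and y run along the tray's sides, z up. The tray is 226 mm (x) by 232 mm (y) and lies at any yaw; its floor is 5 mm above the table, the tops of its 6 mm thick rim and dividers 16 mm. The other small compartment is at +y, the long one at +x.
- pocket_b (a point): the other small compartment of the same tray, at the middle of its floor; same size and axes (104 mm along x, 107 mm along y inside), 113 mm from the first
- pocket_long (a point): the long compartment of the same tray, at the middle of its floor; inside 104 mm along x, 220 mm along y, same axes; the small ones lie beside it at -x
Not all that is in view belongs to the job. Leave any orange or turquoise look-alike of the part that bears knob_big_mid alone.

How it is judged:
At the end, for the whole second after the job is handed in: One ball knob in each small compartment (centre within 34 x 36 mm of its middle), open tin and tape in the long one (34 x 90 mm), all upright or flat (0.15 rad), on the tray floor (5 mm), at rest (20 mm/s); finial and lidded tin within 30 mm of their start (((x of knob_small_mid in the frame of pocket_a between -0.034 and 0.034 m and y of knob_small_mid in the frame of pocket_a between -0.036 and 0.036 m and z of knob_small_mid in the frame of pocket_a between 0.0215 and 0.0315 m and x of knob_big_mid in the frame of pocket_b between -0.034 and 0.034 m and y of knob_big_mid in the frame of pocket_b between -0.036 and 0.036 m and z of knob_big_mid in the frame of pocket_b between 0.0255 and 0.0355 m) or (x of knob_small_mid in the frame of pocket_b between -0.034 and 0.034 m and y of knob_small_mid in the frame of pocket_b between -0.036 and 0.036 m and z of knob_small_mid in the frame of pocket_b between 0.0215 and 0.0315 m and x of knob_big_mid in the frame of pocket_a between -0.034 and 0.034 m and y of knob_big_mid in the frame of pocket_a between -0.036 and 0.036 m and z of knob_big_mid in the frame of pocket_a between 0.0255 and 0.0355 m)) and x of tin_mid in the frame of pocket_long between -0.034 and 0.034 m and y of tin_mid in the frame of pocket_long between -0.09 and 0.09 m and z of tin_mid in the frame of pocket_long between 0.0175 and 0.0275 m and x of tape_mid in the frame of pocket_long between -0.034 and 0.034 m and y of tape_mid in the frame of pocket_long between -0.09 and 0.09 m and z of tape_mid in the frame of pocket_long between 0.012 and 0.022 m and angle between each of knob_small_mid, knob_big_mid, tin_mid, tape_mid's own z axis and vertical below 0.15 rad and linear speed of each of knob_small, knob_big, tin, tape below 0.02 m/s and distance of each of finial_mid, lidded_tin_mid from where it was at the start of the episode below 0.03 m); the robot touches nothing.
It fails at once if the pointed finial is shifted or knocked over (moved by more than 30 mm) (distance of finial_mid from where it was at the start of the episode above 0.03 m).
It fails at once if the lidded tin is shifted or knocked over (moved by more than 30 mm) (distance of lidded_tin_mid from where it was at the start of the episode above 0.03 m).
It also fails if it takes over 109 s, if anything falls off the work surface, if the arm or the gripper's body presses on something with over 40 N, if the wrist force passes 120 N, or if a joint passes its speed limit or range.

## Working session

There is one attempt and no reset: what is moved stays moved. The work goes in short steps, Python scripts to look and compute and a tool call to move; the robot and the scene stay as the last step left them, time stands still between calls to the robot, and variables do not carry over. Pictures are saved under pics/ and viewed, at most 14 in all, crops included, and the job is handed in when it is done.

Besides the shell and the picture viewer there is one more tool, called as name([rows], argument=value, ...), one row to a line, values as JSON. play_rows: Moves the arm, as the interface text tells. Its arguments: {"type":"object","properties":{"rows":{"type":"array","items":{"type":"array","items":{"type":"number"}}},"claw":{"type":"number"},"force":{"type":"number"}},"required":["rows"]}

```bash
mkdir -p pics
cat > h.py <<'E'
import numpy as np, cv2
from rig import bot
def ray(cam,uv,z):
    c=bot.calibration(cam); R=np.array(c["R"]);t=np.array(c["t"])
    f=200/np.tan(np.radians(c["fovy"])/2)
    d=R.T@np.array([(uv[0]-c["cx"])/f,(uv[1]-c["cy"])/f,1]); o=-R.T@t
    return o+d*(z-o[2])/d[2]
def proj(cam,X):
    c=bot.calibration(cam); p=np.array(c["R"])@np.array(X)+np.array(c["t"])
    f=200/np.tan(np.radians(c["fovy"])/2)
    return p[:2]/p[2]*f+[c["cx"],c["cy"]]
Z=dict(knob_small_mid=.0265,knob_big_mid=.0305,tin_mid=.0225,tape_mid=.017,finial_mid=.032,lidded_tin_mid=.0275,pocket_a=.005,pocket_b=.005,pocket_long=.005)
E
python3 - <<'E'
from h import *
for cam in("top","side"):
    im=bot.camera(cam); cv2.imwrite(f"pics/{cam}0.png",im[:,:,::-1])
    for n,z in Z.items():
        for d in bot.spot_point(cam,n)[:4]:
            print(cam,n,round(d["p"],2),np.round(d["centre"],1),np.round(ray(cam,d["centre"],z),3))
    c=bot.calibration(cam); print(c)
print(bot.get_state())
E
```

```text
top knob_small_mid 0.68 [236.1 237.5] [0.429 0.015 0.026]
top knob_big_mid 0.77 [433.6 204.2] [ 0.532 -0.633  0.03 ]
top knob_big_mid 0.74 [455.7 242.9] [ 0.404 -0.698  0.03 ]
top knob_big_mid 0.54 [313.2 239.3] [ 0.42  -0.236  0.03 ]
top tin_mid 0.63 [290.1 247.8] [ 0.394 -0.161  0.022]
top tape_mid 0.82 [264.5 228.3] [ 0.459 -0.076  0.017]
top finial_mid 0.74 [337.4 248.4] [ 0.39  -0.314  0.032]
top lidded_tin_mid 0.79 [367.3 235.4] [ 0.432 -0.413  0.028]
top pocket_a 0.82 [202.  165.2] [0.677 0.142 0.005]
top pocket_a 0.63 [222.9 188.3] [0.597 0.068 0.005]
top pocket_b 0.82 [202.  165.2] [0.677 0.142 0.005]
top pocket_b 0.63 [222.9 188.3] [0.597 0.068 0.005]
top pocket_long 0.75 [189.4 200.8] [0.555 0.18  0.005]
{'fovy': 51.03271809980446, 'cx': 317.38799249590056, 'cy': 198.4845348264217, 'R': array([[-0.00868314, -0.99994853, -0.00524718],
       [-0.98693862,  0.00941407, -0.16082146],
       [ 0.16086258,  0.00378221, -0.98696957]]), 't': array([-0.24610586,  0.55451019,  1.3245086 ])}
side knob_small_mid 0.67 [275.1 173.3] [ 0.426 -0.017  0.026]
side knob_big_mid 0.8 [369.1 2
[... 1155 characters left out ...]

{'clock': 1.0, 'q': array([-1.47648498e+00,  5.27458545e-01,  1.43270532e+00, -2.42046233e-06,
        1.18139619e+00, -1.78521404e-01]), 'qd': array([ 0.00067938, -0.00105247, -0.00048504, -0.00030283,  0.00080228,
       -0.00092935]), 'joint_torque': array([ 6.01344527e-04, -4.40011382e+01, -1.76988834e+01,  6.34201057e-02,
        5.04388113e-02, -2.27882532e-05]), 'ee_pos': array([ 0.16842548, -0.60185525,  0.2225722 ]), 'tcp_rot': array([ 1.62378507e-05,  9.90709644e-01,  1.35994121e-01, -1.80472971e-06]), 'wrist_force': array([ 0.47471589, -0.06113231,  0.58432641]), 'ft_torque': array([-0.0343438 , -0.04245283,  0.00673323]), 'finger_force': 0.0, 'gripper_width': 1.0000840496451482}
```

View pics/top0.png

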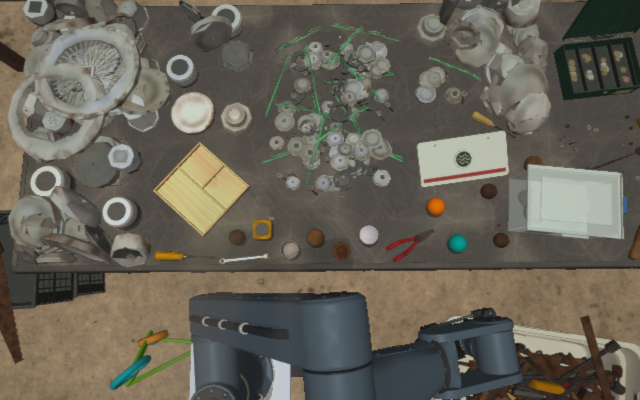

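View pics/side0.png

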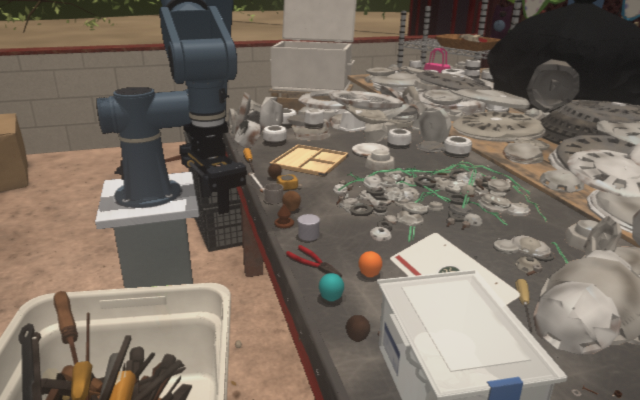

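Top view: the row, left to right, is the small ball knob (237,238), yellow tape (262,229), open tin (290,249), big ball knob (316,238), pointed finial (341,251) and lidded tin (369,235). The tray is at (201,188). The orange (436,207) and turquoise (457,243) balls and the dark ones at (488,190) and (501,240) are decoys. I'll confirm this in an enlarged crop and refine the positions with masks.

Run:
```python
from h import *
im={c:bot.camera(c) for c in("top","side")}
a=cv2.resize(im["top"][215:270,215:395],None,fx=4.4,fy=4.4,interpolation=cv2.INTER_CUBIC)
b=cv2.resize(im["top"][135:245,140:270],None,fx=3,fy=3,interpolation=cv2.INTER_CUBIC)
s=cv2.resize(im["side"][140:250,235:345],None,fx=3,fy=3,interpolation=cv2.INTER_CUBIC)
o=np.zeros((242+330,800,3),np.uint8); o[:242,:792]=a[:242,:800]; o[242:,:390]=b; o[242:,400:730]=s
cv2.imwrite("pics/crop.png",o[:,:,::-1])
for n,z in list(Z.items())[:6]:
  for cam in im:
    for d in bot.trace(cam,n)[:4]:
        m=d["mask"]; ys,xs=np.nonzero(m); r=d["rect"]
        (c,wh,an)=cv2.minAreaRect(np.c_[xs,ys].astype(np.float32))
        e=[(r[0]+r[2])/2,(r[1]+r[3])/2]
        print(cam,n,round(d["p"],2),np.round(r,0),"cen",np.round([xs.mean(),ys.mean()],1),m.sum(),np.round(ray(cam,e,z),3),np.round(wh,0),round(an))
for n in("pocket_a","tin_mid"):
  pass
print("tcp proj",proj("side",bot.get_state()["ee_pos"]))
for p in [(200,142),(249,185),(203,235),(153,190)]: print(np.round(ray("top",p,.016),3))
```

```text
top knob_small_mid 0.66 [228. 230. 245. 247.] cen [236.4 236.9] 175 [0.425 0.014 0.026] [14. 14.] 90
side knob_small_mid 0.75 [284. 192. 299. 211.] cen [291.5 199.8] 246 [ 0.424 -0.252  0.026] [18. 16.] 63
side knob_small_mid 0.62 [268. 166. 282. 180.] cen [274.  170.5] 148 [ 0.427 -0.014  0.026] [13. 13.] 63
top knob_big_mid 0.58 [447. 232. 465. 250.] cen [456.7 242.7] 242 [ 0.41 -0.7   0.03] [16. 17.] 90
top knob_big_mid 0.53 [308. 229. 323. 248.] cen [314.2 237.4] 220 [ 0.422 -0.244  0.03 ] [15. 16.] 90
top knob_big_mid 0.48 [426. 196. 447. 215.] cen [435.5 206.1] 245 [ 0.526 -0.641  0.03 ] [16. 17.] 90
side knob_big_mid 0.96 [355. 255. 382. 279.] cen [369.5 263.6] 468 [ 0.515 -0.656  0.03 ] [24. 23.] 90
side knob_big_mid 0.95 [318. 274. 345. 299.] cen [331.  286.6] 566 [ 0.403 -0.708  0.03 ] [27. 25.] 90
side knob_big_mid 0.68 [280. 192. 300. 212.] cen [290.8 199.9] 287 [ 0.418 -0.261  0.031] [19. 18.] 45
top tin_mid 0.71 [280. 234. 299. 258.] cen [289.3 248.7] 277 [ 0.398 -0.159  0.022] [18. 18.] 90
top tin_mid 0.56 [253. 218. 273. 240.] cen [262.4 229. ] 380 [ 0.455 -0.071  0.0
[... 429 characters left out ...]
. 298. 185.] cen [288.3 181.1] 245 [ 0.457 -0.067  0.017] [14. 21.] 81
top finial_mid 0.76 [330. 242. 352. 259.] cen [341.5 251.4] 274 [ 0.383 -0.325  0.032] [17. 17.] 90
side finial_mid 0.7 [275. 204. 297. 228.] cen [283.6 218.1] 271 [ 0.384 -0.349  0.032] [20. 19.] 45
top lidded_tin_mid 0.87 [358. 226. 379. 249.] cen [368.3 234.7] 321 [ 0.426 -0.417  0.028] [19. 19.] 90
top lidded_tin_mid 0.51 [228. 231. 246. 250.] cen [236.1 236.9] 179 [0.419 0.012 0.028] [14. 14.] 90
side lidded_tin_mid 0.94 [296. 213. 321. 244.] cen [307.9 227. ] 518 [ 0.429 -0.43   0.027] [25. 22.] 90
tcp proj [214.59411054 202.45549929]
[0.756 0.148 0.016]
[ 0.605 -0.022  0.016]
[0.439 0.127 0.016]
[0.591 0.3   0.016]
```

View pics/crop.png

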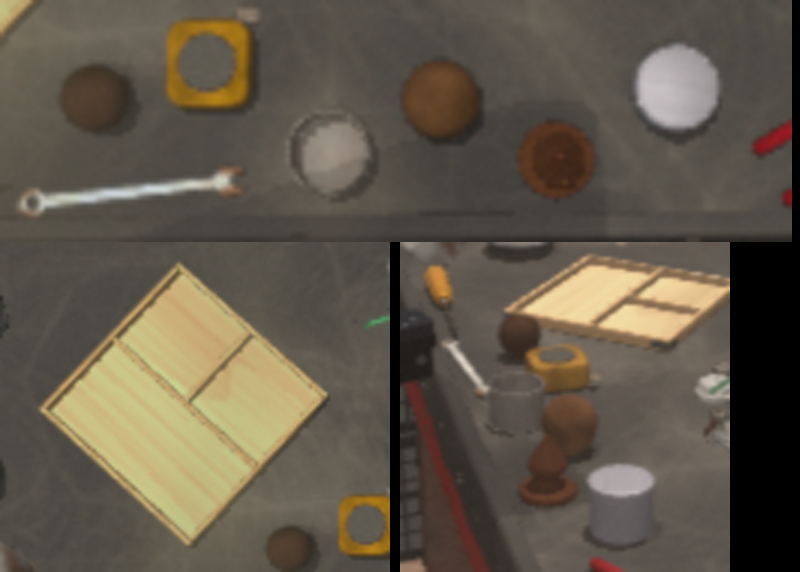

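The crop confirms the picks in the row. The open tin is hollow at (291,250) and the lidded one is white-topped at (369,235), while the finial at (341,251) has a foot plate and stays. The two plain balls are at (237,237) and (315,237). The tape's tongue points to +x at its -y side, so its local x axis is world +y. The tray's long compartment is at the lower left. Next I compute the targets.

Run:
```python
from h import *
from scipy.optimize import least_squares
P={"small":((236.8,237.3),.028),"tapecase":((262.7,229.5),.034),"tin":((290.6,250.1),.045),"big":((315.2,237.3),.032),"finial":((341.4,250.9),.01),"lidded":((369.1,234.8),.055)}
W={k:ray("top",*v) for k,v in P.items()}
for k in W: print(k,np.round(W[k],3))
v=list(W.values()); print([round(float(np.linalg.norm((a-b)[:2])),3) for a,b in zip(v,v[1:])])
C=[ray("top",p,.016)[:2] for p in [(200,142.3),(249,186),(203.3,236),(153.7,190.7)]]
L=np.array([[-.113,-.116],[-.113,.116],[.113,.116],[.113,-.116]])
def T(p,l): c,s=np.cos(p[2]),np.sin(p[2]); return np.array([[c,-s],[s,c]])@l+p[:2]
r=least_squares(lambda p:np.ravel([T(p,l)-c for l,c in zip(L,C)]),[.6,.14,2.4]); print(r.x,np.degrees(r.x[2]),np.round(r.fun*1000,1))
for n,l in dict(a=(-.055,-.0565),b=(-.055,.0565),long=(.055,0),tape=(.055,-.05),tin=(.055,.055)).items(): print(n,np.round(T(r.x,np.array(l)),3))
```

```text
small [0.429 0.013 0.028]
tapecase [ 0.453 -0.072  0.034]
tin [ 0.386 -0.164  0.045]
big [ 0.427 -0.243  0.032]
finial [ 0.383 -0.328  0.01 ]
lidded [ 0.431 -0.415  0.055]
[0.088, 0.114, 0.089, 0.096, 0.1]
[0.5950843  0.13726312 2.41160458] 138.174764282762 [ 1.6  0.3  0.5 -2.5 -1.8  0.6 -0.3  1.7]
a [0.674 0.143]
b [0.598 0.058]
long [0.554 0.174]
tape [0.587 0.211]
tin [0.517 0.133]
```

play_rows([
  [0,0,0,7.8],
  [0,0,0,7.8],
  [30,-40,0,0],
  [30,-40,0,0],
  [30,-40,0,0],
  [30,-40,0,0],
  [30,-40,0,0],
  [30,-40,0,0],
], claw=1, force=15)

```text
clock: 2.5
ee_pos: [0.3492, -0.3602, 0.2228]
tcp_rot: [0.0, 1.0, -0.0, 0.0]
wrist_force: [0.5, -0.5, -0.9]
gripper_width: 1.0
finger_force: 0.0
```

play_rows([
  [26,-39,0,0],
  [26,-39,0,0],
  [26,-39,0,0],
  [0,0,40,0],
  [0,0,30,0],
  [0,0,0,0],
  [0,0,0,0],
], claw=0.92)

```text
clock: 3.2
ee_pos: [0.4263, -0.2449, 0.1527]
tcp_rot: [-0.0, 1.0, 0.0, -0.0]
wrist_force: [0.2, 0.5, 1.0]
gripper_width: 0.918
finger_force: 0.0
```

Run:
```python
from h import *
e=bot.get_state()["ee_pos"]; print(e)
o=[]
for c,p in(("top",proj("top",e)),("side",proj("side",e))):
    im=bot.camera(c); u,v=map(int,p); print(c,p)
    k=np.ascontiguousarray(im[v-40:v+40,u-50:u+50]); o.append(cv2.resize(k,None,fx=4,fy=4,interpolation=cv2.INTER_CUBIC))
cv2.imwrite("pics/h1.png",np.hstack(o)[:,:,::-1])
```

```text
[ 0.42632296 -0.24485774  0.15271964]
top [315.44259927 234.56137132]
side [290.77562379 162.59727123]
```

View pics/h1.png

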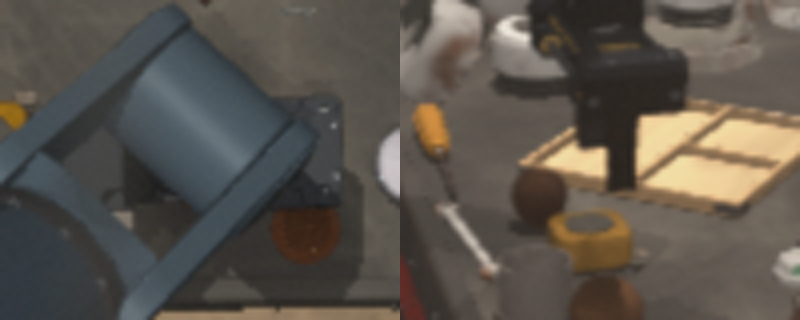

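Run:
```python
from h import *
for x in(.417,.436):
  for y in(-.285,-.3): print(x,y,np.round(proj("side",[x,y,.153]),1))
for n,p in dict(big=[.427,-.243,.032],bigalt=[.42,-.258,.032],small=[.429,.013,.028]).items(): print(n,np.round(proj("side",p),1))
```

```text
0.417 -0.285 [291.  167.7]
0.417 -0.3 [292.3 169.6]
0.436 -0.285 [297.4 167.1]
0.436 -0.3 [298.7 168.9]
big [291.3 198.9]
bigalt [290.2 201.2]
small [274.1 169.7]
```

play_rows([
  [0,2,40,0],
  [0,0,35,0],
  [0,0,30,0],
  [0,0,25,0],
  [0,0,10,0],
  [0,0,0,0],
], claw=1)

```text
clock: 3.9
ee_pos: [0.4264, -0.2474, 0.0125]
tcp_rot: [-0.0, 1.0, -0.0, -0.0]
wrist_force: [0.8, 0.1, 1.3]
gripper_width: 1.0
finger_force: 0.0
```

play_rows([
  [0,0,0,0],
  [0,0,0,0],
  [0,0,0,0],
  [0,0,0,0],
  [0,0,0,0],
  [0,0,0,0],
], claw=0, force=15)

```text
clock: 4.5
ee_pos: [0.4263, -0.2467, 0.013]
tcp_rot: [0.0, 1.0, 0.0, 0.0]
wrist_force: [-0.0, 1.0, 4.5]
gripper_width: 0.633
finger_force: 14.9
```

play_rows([
  [0,0,-15,0],
  [0,0,-30,0],
  [0,0,-40,0],
  [0,0,-40,0],
  [0,0,0,0],
  [0,0,0,0],
])

```text
clock: 5.1
ee_pos: [0.4265, -0.247, 0.1382]
tcp_rot: [0.001, 1.0, 0.0, 0.001]
wrist_force: [-0.8, 0.2, -1.7]
gripper_width: 0.632
finger_force: 14.9
```

Run:
```python
from h import *
s=bot.get_state();e=s["ee_pos"]; print(e,s["gripper_width"],s["finger_force"])
im=bot.camera("side"); u,v=map(int,proj("side",e)); print(u,v)
print(proj("side",e+[0,0,.019]))
cv2.imwrite("pics/h2.png",cv2.resize(im[v-40:v+40,u-50:u+50],None,fx=6,fy=6,interpolation=cv2.INTER_CUBIC)[:,:,::-1])
```

```text
[ 0.42646242 -0.2469599   0.13822845] 0.6321159278168426 14.9360536514709
291 167
[290.97744922 161.4280182 ]
```

View pics/h2.png

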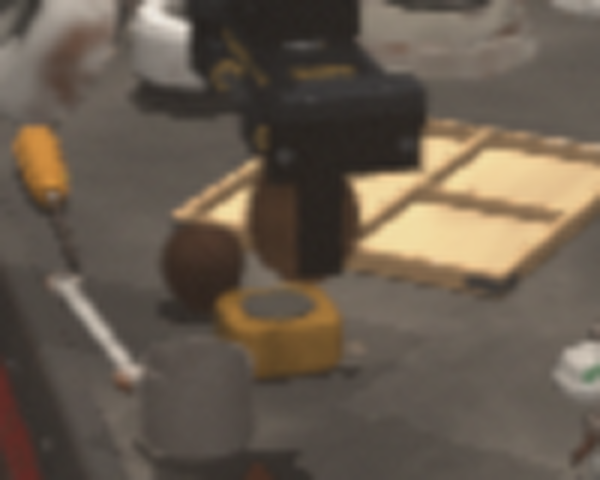

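play_rows([
  [15,-42,-10,0],
  [15,-42,-10,0],
  [15,-42,-10,0],
  [25,-40,0,0],
  [30,-38,0,0],
  [30,-38,0,0],
  [30,-38,0,0],
  [30,-38,0,0],
])

```text
clock: 5.95
ee_pos: [0.6155, 0.0732, 0.1647]
tcp_rot: [-0.0, 1.0, 0.0, -0.003]
wrist_force: [0.5, -1.1, -0.2]
gripper_width: 0.629
finger_force: 14.9
```

play_rows([
  [30,-36,0,0],
  [30,-36,0,0],
  [0,0,0,0],
  [0,0,0,0],
])

```text
clock: 6.35
ee_pos: [0.6746, 0.1443, 0.1641]
tcp_rot: [0.0, 1.0, 0.001, -0.003]
wrist_force: [-0.5, -0.4, -0.7]
gripper_width: 0.63
finger_force: 14.9
```

Good: I'm over the far small pocket. Lowering 135 mm, then in small steps.

play_rows([
  [2,0,45,0],
  [0,0,45,0],
  [0,0,35,0],
  [0,0,10,0],
  [0,0,0,0],
  [0,0,0,0],
])

```text
clock: 6.95
ee_pos: [0.6789, 0.1428, 0.0338]
tcp_rot: [-0.0, 1.0, -0.0, 0.001]
wrist_force: [1.2, 0.9, -0.5]
gripper_width: 0.634
finger_force: 14.9
```

play_rows([
  [0,0,4,0],
  [0,0,3,0],
  [0,0,2,0],
  [0,0,0,0],
])

```text
clock: 7.35
ee_pos: [0.678, 0.1435, 0.0238]
tcp_rot: [-0.0, 1.0, 0.0, 0.0]
wrist_force: [-0.4, -0.1, -1.3]
gripper_width: 0.633
finger_force: 14.9
```

play_rows([
  [0,0,2,0],
  [0,0,2,0],
  [0,0,1,0],
  [0,0,0,0],
])

```text
clock: 7.75
ee_pos: [0.6779, 0.1434, 0.0183]
tcp_rot: [-0.0, 1.0, 0.0, -0.0]
wrist_force: [0.2, 0.4, -0.4]
gripper_width: 0.633
finger_force: 14.9
```

Run:
```python
from h import *
s=bot.get_state(); print(s["ee_pos"],s["wrist_force"])
o=[]
for c in("top","side"):
    im=bot.camera(c); u,v=map(int,proj(c,s["ee_pos"]+[0,0,.019])); print(c,u,v)
    o.append(cv2.resize(im[v-25:v+25,u-32:u+32],None,fx=6,fy=6,interpolation=cv2.INTER_CUBIC))
cv2.imwrite("pics/h3.png",np.hstack(o)[:,:,::-1])
```

```text
[0.67791498 0.14341869 0.01833267] [ 0.19670667  0.38639192 -0.43190626]
top 198 162
side 329 148
```

View pics/h3.png

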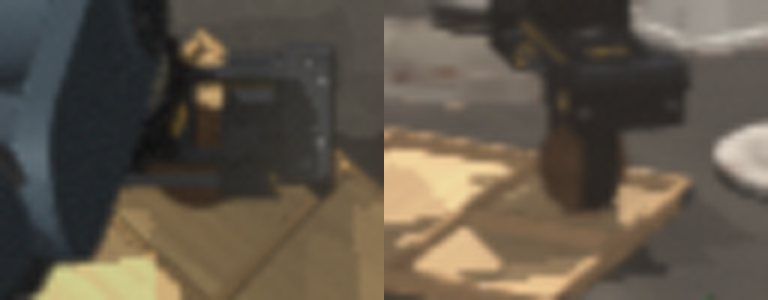

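play_rows([
  [0,0,1,0],
  [0,0,1,0],
  [0,0,0,0],
])

```text
clock: 8.15
ee_pos: [0.6784, 0.1435, 0.0181]
tcp_rot: [0.0, 1.0, 0.0, 0.0]
wrist_force: [-1.9, 0.3, 6.1]
gripper_width: 0.635
finger_force: 14.9
```

play_rows([
  [0,0,0,0],
  [0,0,0,0],
  [0,0,0,0],
  [0,0,0,0],
], claw=0.9)

```text
clock: 8.55
ee_pos: [0.6779, 0.1434, 0.0163]
tcp_rot: [0.0, 1.0, 0.0, -0.0]
wrist_force: [0.5, 0.1, 0.4]
gripper_width: 0.871
finger_force: 0.0
```

play_rows([
  [0,0,-20,0],
  [0,0,-30,0],
  [0,0,-40,0],
  [0,0,-40,0],
  [-38,22,0,0],
  [-42,22,0,0],
  [-42,22,0,0],
  [-42,22,0,0],
])

```text
clock: 9.35
ee_pos: [0.5124, 0.0547, 0.1467]
tcp_rot: [0.0, 1.0, 0.001, 0.0]
wrist_force: [0.7, -1.1, -0.8]
gripper_width: 0.9
finger_force: 0.0
```

play_rows([
  [-42,22,0,0],
  [-43,22,0,0],
  [0,0,0,0],
  [0,0,0,0],
])

```text
clock: 9.75
ee_pos: [0.4287, 0.0108, 0.1468]
tcp_rot: [0.0, 1.0, -0.001, 0.0]
wrist_force: [0.3, -0.7, 0.5]
gripper_width: 0.901
finger_force: 0.0
```

Run:
```python
from h import *
s=bot.get_state(); print(s["ee_pos"])
o=[]
for c in("top","side"):
    im=bot.camera(c); u,v=map(int,proj(c,[.58,.1,.02]))
    o.append(cv2.resize(im[max(0,v-55):v+55,u-60:u+60],None,fx=3.3,fy=3.3,interpolation=cv2.INTER_CUBIC)); print(c,u,v)
cv2.imwrite("pics/h4.png",np.hstack(o)[:,:,::-1])
```

```text
[0.42868167 0.01078802 0.14681613]
top 212 192
side 308 159
```

View pics/h4.png

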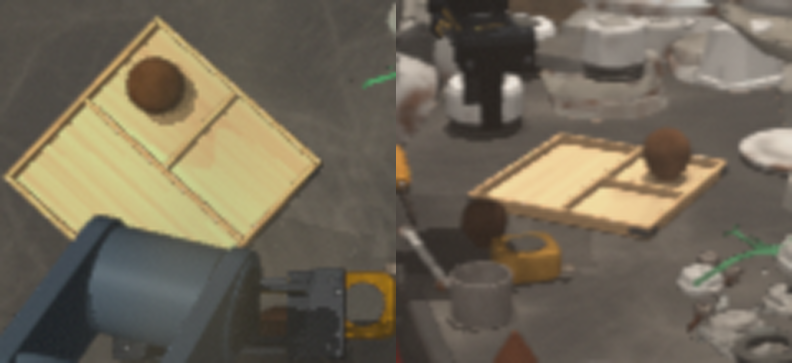

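The big knob stands in the upper small pocket, clear of the walls (top crop 156,84). The tape is too close to the small knob for the fingers, so I take the tape first.

play_rows([
  [12,41,0,0],
  [12,41,0,0],
  [0,0,45,0],
  [0,0,40,0],
  [0,0,0,0],
  [0,0,0,0],
], claw=0.9)

```text
clock: 10.45
ee_pos: [0.4538, -0.0704, 0.0611]
tcp_rot: [-0.0, 1.0, 0.001, -0.001]
wrist_force: [-0.5, -0.7, -0.6]
gripper_width: 0.901
finger_force: 0.0
```

play_rows([
  [0,0,20,0],
  [0,0,20,0],
  [0,0,12,0],
  [0,0,5,0],
  [0,0,0,0],
])

```text
clock: 10.95
ee_pos: [0.4539, -0.0707, 0.0052]
tcp_rot: [0.0, 1.0, 0.001, 0.001]
wrist_force: [0.2, 0.2, 0.3]
gripper_width: 0.901
finger_force: 0.0
```

play_rows([
  [0,0,0,0],
  [0,0,0,0],
  [0,0,0,0],
  [0,0,0,0],
  [0,0,0,0],
  [0,0,0,0],
], claw=0, force=20)

```text
clock: 11.55
ee_pos: [0.453, -0.0705, 0.0051]
tcp_rot: [-0.0, 1.0, 0.0, 0.0]
wrist_force: [0.2, 2.1, 5.9]
gripper_width: 0.704
finger_force: 20.0
```

play_rows([
  [0,0,-20,0],
  [0,0,-35,0],
  [0,0,-40,0],
  [0,0,-40,0],
  [18,-41,0,0],
  [18,-41,0,0],
  [18,-41,0,0],
  [19,-41,0,0],
])

```text
clock: 12.35
ee_pos: [0.5257, 0.0947, 0.1392]
tcp_rot: [0.0, 1.0, 0.0, -0.001]
wrist_force: [1.3, -1.1, -3.1]
gripper_width: 0.702
finger_force: 20.0
```

play_rows([
  [19,-41,0,0],
  [19,-41,0,0],
  [19,-40,0,0],
  [0,0,0,8.4],
  [0,0,0,8.4],
  [0,0,0,8.4],
  [0,0,0,8.4],
  [0,0,0,8.2],
])

```text
clock: 13.15
ee_pos: [0.5819, 0.2151, 0.1384]
tcp_rot: [0.001, 0.933, -0.359, -0.001]
wrist_force: [-0.3, -0.5, -2.6]
gripper_width: 0.707
finger_force: 19.9
```

play_rows([
  [0,0,0,0],
  [0,0,0,0],
])

```text
clock: 13.35
ee_pos: [0.5824, 0.2151, 0.1388]
tcp_rot: [0.0, 0.935, -0.355, -0.001]
wrist_force: [-0.2, -0.1, -3.5]
gripper_width: 0.708
finger_force: 19.9
```

play_rows([
  [0,0,45,0],
  [0,0,45,0],
  [0,0,25,0],
  [0,0,9,0],
  [0,0,2,0],
  [0,0,0,0],
])

```text
clock: 13.95
ee_pos: [0.5841, 0.2155, 0.0144]
tcp_rot: [-0.001, 0.934, -0.356, 0.001]
wrist_force: [0.7, 0.4, -3.2]
gripper_width: 0.706
finger_force: 19.9
```

play_rows([
  [0,0,1,0],
  [0,0,1,0],
  [0,0,1,0],
  [0,0,0,0],
])

```text
clock: 14.35
ee_pos: [0.5832, 0.2154, 0.0111]
tcp_rot: [-0.0, 0.934, -0.356, 0.0]
wrist_force: [-0.7, -0.1, -3.6]
gripper_width: 0.704
finger_force: 19.9
```

play_rows([
  [0,0,1,0],
  [0,0,0,0],
])

```text
clock: 14.55
ee_pos: [0.5833, 0.2154, 0.0102]
tcp_rot: [-0.0, 0.934, -0.356, 0.0]
wrist_force: [-0.5, -0.3, 2.0]
gripper_width: 0.711
finger_force: 20.0
```

play_rows([
  [0,0,0.5,0],
  [0,0,0,0],
  [0,0,0,0],
])

```text
clock: 14.85
ee_pos: [0.5833, 0.2154, 0.0102]
tcp_rot: [-0.0, 0.934, -0.356, 0.0]
wrist_force: [-2.1, 0.4, 5.4]
gripper_width: 0.707
finger_force: 20.0
```

play_rows([
  [0,0,0,0],
  [0,0,0,0],
  [0,0,0,0],
  [0,0,0,0],
], claw=0.85)

```text
clock: 15.25
ee_pos: [0.5831, 0.2153, 0.0089]
tcp_rot: [-0.0, 0.934, -0.357, 0.0]
wrist_force: [0.4, -0.3, 0.5]
gripper_width: 0.846
finger_force: 0.0
```

play_rows([
  [0,0,-20,0],
  [0,0,-40,0],
  [0,0,-40,0],
  [0,0,-40,0],
  [0,0,0,-8.4],
  [0,0,0,-8.4],
  [0,0,0,-8.4],
  [0,0,0,-8.4],
])

```text
clock: 16.05
ee_pos: [0.5829, 0.2153, 0.1491]
tcp_rot: [-0.0, 0.998, -0.068, 0.0]
wrist_force: [0.3, -0.4, 0.2]
gripper_width: 0.848
finger_force: 0.0
```

play_rows([
  [0,0,0,-8.0],
  [-26,34,0,0],
  [-26,34,0,0],
  [-26,34,0,0],
  [-26,35,0,0],
  [-26,35,0,0],
  [-25,35,0,0],
  [0,0,0,0],
], claw=1)

```text
clock: 16.85
ee_pos: [0.4237, 0.0065, 0.1488]
tcp_rot: [-0.0, 1.0, -0.004, -0.002]
wrist_force: [0.7, 0.4, -0.4]
gripper_width: 0.999
finger_force: 0.0
```

play_rows([
  [0,0,40,0],
  [0,0,40,0],
  [0,0,30,0],
  [0,0,20,0],
  [0,0,10,0],
  [0,0,0,0],
])

```text
clock: 17.45
ee_pos: [0.4274, 0.0092, 0.008]
tcp_rot: [-0.0, 1.0, -0.001, -0.001]
wrist_force: [-0.4, -0.1, -0.6]
gripper_width: 0.998
finger_force: 0.0
```

play_rows([
  [0,0,0,0],
  [0,0,0,0],
  [0,0,0,0],
  [0,0,0,0],
  [0,0,0,0],
  [0,0,0,0],
], claw=0, force=15)

```text
clock: 18.05
ee_pos: [0.4274, 0.0089, 0.0093]
tcp_rot: [0.0, 1.0, -0.002, 0.0]
wrist_force: [-0.5, 1.8, 4.4]
gripper_width: 0.542
finger_force: 15.0
```

play_rows([
  [0,0,-20,0],
  [0,0,-40,0],
  [0,0,-40,0],
  [0,0,-40,0],
  [43,-12,0,0],
  [43,-13,0,0],
  [43,-12,0,0],
  [42,-12,0,0],
])

```text
clock: 18.85
ee_pos: [0.5997, 0.0579, 0.1493]
tcp_rot: [0.0, 1.0, -0.001, -0.0]
wrist_force: [0.7, 0.3, -0.5]
gripper_width: 0.546
finger_force: 14.9
```

play_rows([
  [0,0,0,-8.2],
  [0,0,0,-8.2],
  [0,0,0,-8.2],
  [0,0,0,-8.2],
  [0,0,0,-8.2],
  [0,0,0,-8.2],
  [0,0,0,-8.2],
  [0,0,0,-8.2],
])

```text
clock: 19.65
ee_pos: [0.5978, 0.0573, 0.1485]
tcp_rot: [-0.0, 0.84, 0.543, -0.001]
wrist_force: [-0.6, -0.2, -0.1]
gripper_width: 0.544
finger_force: 14.9
```

play_rows([
  [0,0,0,-8.2],
  [0,0,0,-8.2],
  [0,0,0,-8.0],
  [0,0,0,0],
  [0,0,0,0],
])

```text
clock: 20.15
ee_pos: [0.5981, 0.0573, 0.1487]
tcp_rot: [-0.0, 0.709, 0.705, -0.0]
wrist_force: [-0.2, 0.4, -0.1]
gripper_width: 0.546
finger_force: 14.9
```

Down to z ≈ 0.014, the last few mm slowly.

play_rows([
  [0,0,45,0],
  [0,0,45,0],
  [0,0,30,0],
  [0,0,10,0],
  [0,0,2,0],
  [0,0,1,0],
  [0,0,0,0],
  [0,0,0,0],
])

```text
clock: 20.95
ee_pos: [0.5998, 0.0572, 0.0178]
tcp_rot: [0.001, 0.708, 0.706, 0.001]
wrist_force: [0.9, 0.8, -0.4]
gripper_width: 0.543
finger_force: 14.9
```

play_rows([
  [0,0,1,0],
  [0,0,0.5,0],
  [0,0,0,0],
])

```text
clock: 21.25
ee_pos: [0.5986, 0.0573, 0.0148]
tcp_rot: [0.0, 0.708, 0.706, 0.0]
wrist_force: [0.3, 0.2, -1.1]
gripper_width: 0.548
finger_force: 14.9
```

play_rows([
  [0,0,1,0],
  [0,0,0.5,0],
  [0,0,0,0],
])

```text
clock: 21.55
ee_pos: [0.5987, 0.0573, 0.0144]
tcp_rot: [0.0, 0.708, 0.706, 0.0]
wrist_force: [-2.2, -0.0, 8.5]
gripper_width: 0.546
finger_force: 15.0
```

play_rows([
  [0,0,0,0],
  [0,0,0,0],
  [0,0,0,0],
  [0,0,0,0],
], claw=0.75)

```text
clock: 21.95
ee_pos: [0.5984, 0.0573, 0.0128]
tcp_rot: [-0.0, 0.708, 0.706, -0.0]
wrist_force: [1.1, -0.2, 0.6]
gripper_width: 0.738
finger_force: 0.0
```

play_rows([
  [0,0,-20,0],
  [0,0,-40,0],
  [0,0,-40,0],
  [0,0,-40,0],
  [0,0,0,8.2],
  [0,0,0,8.2],
  [0,0,0,8.2],
  [0,0,0,8.2],
])

```text
clock: 22.75
ee_pos: [0.5983, 0.0573, 0.153]
tcp_rot: [-0.0, 0.88, 0.475, -0.0]
wrist_force: [-1.0, -0.7, -0.3]
gripper_width: 0.754
finger_force: 0.0
```

play_rows([
  [0,0,0,8.2],
  [0,0,0,8.2],
  [0,0,0,8.2],
  [0,0,0,8.2],
  [0,0,0,8.2],
  [0,0,0,8.2],
  [0,0,0,8.0],
  [0,0,0,0],
], claw=1)

```text
clock: 23.55
ee_pos: [0.5983, 0.0573, 0.1528]
tcp_rot: [-0.0, 1.0, -0.001, -0.0]
wrist_force: [0.8, 0.1, 0.5]
gripper_width: 0.997
finger_force: 0.0
```

Run:
```python
from h import *
print(bot.get_state()["ee_pos"])
im=bot.camera("top"); s=bot.camera("side")
o=[cv2.resize(im[135:265,145:265],None,fx=3,fy=3,interpolation=cv2.INTER_CUBIC),cv2.resize(s[110:240,240:360],None,fx=3,fy=3,interpolation=cv2.INTER_CUBIC)]
cv2.imwrite("pics/h5.png",np.hstack(o)[:,:,::-1])
for c in("top","side"):
  for d in bot.trace(c,"tin_mid")[:2]: print(c,d["p"],d["rect"])
```

```text
[0.59830497 0.05731906 0.15275315]
top 0.8 [280.6, 235.8, 298.8, 259.7]
side 0.69 [291.0, 144.7, 309.8, 156.7]
```

View pics/h5.png

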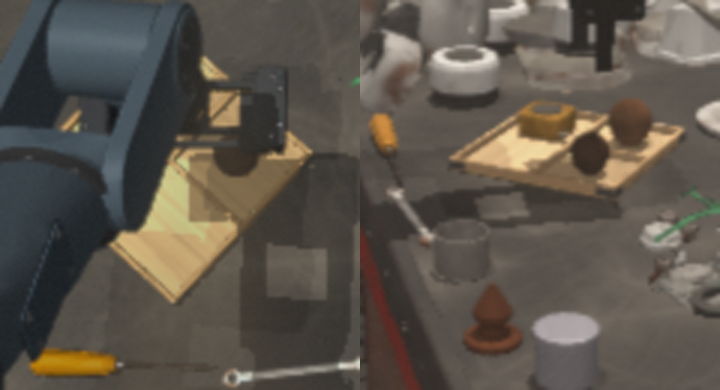

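The side view shows both knobs standing and the tape flat in the long pocket. The open tin, centred near (274,193), is now clear at about (0.387, -0.164), and the top view agrees.

play_rows([
  [-30,31,0,0],
  [-30,31,0,0],
  [-30,32,0,0],
  [-30,32,0,0],
  [-30,32,0,0],
  [-30,32,0,0],
  [-31,31,0,0],
  [0,0,0,0],
])

```text
clock: 24.55
ee_pos: [0.384, -0.1658, 0.1531]
tcp_rot: [0.0, 1.0, -0.004, -0.001]
wrist_force: [1.0, 0.6, -0.4]
gripper_width: 1.001
finger_force: 0.0
```

play_rows([
  [0,0,45,0],
  [0,0,40,0],
  [0,0,30,0],
  [0,0,20,0],
  [0,0,10,0],
  [0,0,0,0],
  [0,0,0,0],
])

```text
clock: 25.25
ee_pos: [0.3875, -0.1631, 0.0085]
tcp_rot: [0.0, 1.0, -0.001, 0.0]
wrist_force: [-0.4, -0.1, 1.2]
gripper_width: 0.999
finger_force: 0.0
```

play_rows([
  [0,0,0,0],
  [0,0,0,0],
  [0,0,0,0],
  [0,0,0,0],
  [0,0,0,0],
  [0,0,0,0],
], claw=0, force=12)

```text
clock: 25.85
ee_pos: [0.3868, -0.1631, 0.0084]
tcp_rot: [0.0, 1.0, -0.002, 0.0]
wrist_force: [-0.2, 1.3, 7.4]
gripper_width: 0.676
finger_force: 12.0
```

play_rows([
  [0,0,-20,0],
  [0,0,-40,0],
  [0,0,-40,0],
  [0,0,-40,0],
  [18,-42,0,0],
  [18,-42,0,0],
  [18,-42,0,0],
  [19,-42,0,0],
])

```text
clock: 26.65
ee_pos: [0.4605, 0.0062, 0.1481]
tcp_rot: [0.0, 1.0, -0.002, -0.0]
wrist_force: [1.4, -1.2, -1.4]
gripper_width: 0.676
finger_force: 12.0
```

play_rows([
  [19,-42,0,0],
  [19,-43,0,0],
  [19,-43,0,0],
  [0,0,0,8.4],
  [0,0,0,8.4],
  [0,0,0,8.4],
  [0,0,0,8.4],
  [0,0,0,8.2],
])

```text
clock: 27.45
ee_pos: [0.5172, 0.1326, 0.1475]
tcp_rot: [0.0, 0.933, -0.361, -0.001]
wrist_force: [0.3, -0.9, -0.9]
gripper_width: 0.676
finger_force: 12.0
```

play_rows([
  [0,0,0,0],
  [0,0,0,0],
])

```text
clock: 27.65
ee_pos: [0.5174, 0.1325, 0.1477]
tcp_rot: [0.0, 0.934, -0.357, -0.0]
wrist_force: [-0.3, -0.5, -0.1]
gripper_width: 0.679
finger_force: 12.0
```

play_rows([
  [0,0,45,0],
  [0,0,45,0],
  [0,0,30,0],
  [0,0,10,0],
  [0,0,2,0],
  [0,0,0,0],
  [0,0,0,0],
])

```text
clock: 28.35
ee_pos: [0.5191, 0.1326, 0.0176]
tcp_rot: [-0.001, 0.934, -0.358, 0.002]
wrist_force: [0.3, -0.5, -0.3]
gripper_width: 0.674
finger_force: 12.0
```

play_rows([
  [0,0,1,0],
  [0,0,1,0],
  [0,0,0,0],
])

```text
clock: 28.65
ee_pos: [0.518, 0.1326, 0.0146]
tcp_rot: [-0.0, 0.934, -0.358, 0.0]
wrist_force: [-0.5, 0.4, -1.2]
gripper_width: 0.677
finger_force: 12.0
```

play_rows([
  [0,0,1,0],
  [0,0,0.5,0],
  [0,0,0,0],
])

```text
clock: 28.95
ee_pos: [0.518, 0.1326, 0.0135]
tcp_rot: [-0.0, 0.934, -0.358, 0.0]
wrist_force: [-1.3, -0.3, 6.3]
gripper_width: 0.678
finger_force: 12.0
```

play_rows([
  [0,0,0,0],
  [0,0,0,0],
  [0,0,0,0],
  [0,0,0,0],
], claw=0.83)

```text
clock: 29.35
ee_pos: [0.5177, 0.1325, 0.0124]
tcp_rot: [0.0, 0.934, -0.358, -0.0]
wrist_force: [0.7, -0.3, -0.4]
gripper_width: 0.82
finger_force: 0.0
```

play_rows([
  [0,0,-20,0],
  [0,0,-40,0],
  [0,0,-40,0],
  [0,0,-40,0],
  [0,0,0,-8.4],
  [0,0,0,-8.4],
  [0,0,0,-8.4],
  [0,0,0,-8.4],
])

```text
clock: 30.15
ee_pos: [0.5175, 0.1325, 0.1526]
tcp_rot: [0.0, 0.998, -0.07, -0.0]
wrist_force: [-0.2, -0.4, -0.5]
gripper_width: 0.83
finger_force: 0.0
```

play_rows([
  [0,0,0,-8.2],
  [-18,40,0,0],
  [-18,40,0,0],
  [-18,40,0,0],
  [-18,40,0,0],
  [-18,40,0,0],
  [-18,40,0,0],
  [0,0,0,0],
])

```text
clock: 30.95
ee_pos: [0.4078, -0.1113, 0.1526]
tcp_rot: [0.001, 1.0, -0.005, -0.0]
wrist_force: [0.2, 0.4, 0.2]
gripper_width: 0.831
finger_force: 0.0
```

Run:
```python
from h import *
print(bot.get_state()["ee_pos"])
im=bot.camera("top"); s=bot.camera("side")
o=[cv2.resize(im[135:265,145:265],None,fx=3.3,fy=3.3,interpolation=cv2.INTER_CUBIC),cv2.resize(s[110:240,240:360],None,fx=3.3,fy=3.3,interpolation=cv2.INTER_CUBIC)]
cv2.imwrite("pics/h6.png",np.hstack(o)[:,:,::-1])
```

```text
[ 0.40782539 -0.11126672  0.15257557]
```

View pics/h6.png

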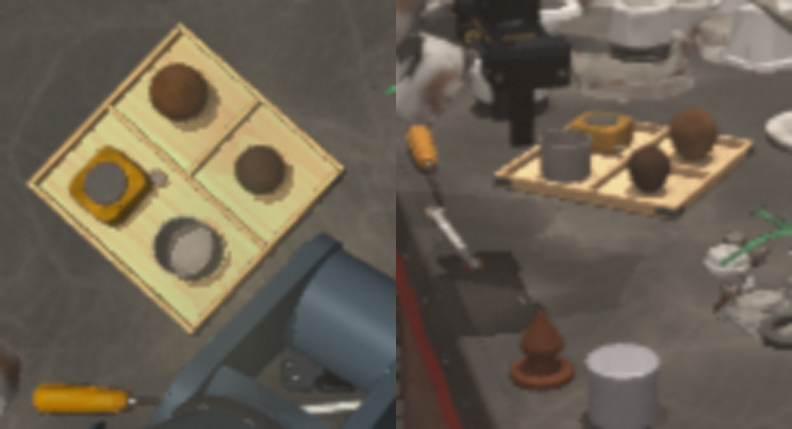

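All four things are inside their pockets, resting on the floor and clear of the walls. The finial and the lidded tin are where they started. Handing in.

```bash
python3 -c "
from rig import bot
print(bot.close_job())"
```

```text
the job is handed in; nothing more can be done
None
```

The job is handed in: the last pictures show a ball knob in each small compartment, the open tin and tape in the long one, and the finial and lidded tin left in place; the hand-in returned no verdict.

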